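Set the drying box blower and hold its lid half open

TASK

Air the bauble drying box: first, with the lid still shut, turn the blower's black collar clockwise until its pointer stands at setting 3 (the mark with three dots) and let go of it. Then raise the box's lid to half open, 45 degrees, never letting it drop, and finish while still holding it there steadily with the gripper, because it falls shut when released. Leave the blower at 3 and do not disturb the other things on the bench.

Things in the scene. Friction and masses are not known exactly. Their poses are not given: they have to be found in the camera images.
- box: fixed grey steel drying box, open-topped, 220 (x) by 240 (y) by 120 mm high, origin under its centre on the bench; its front (-x) faces roughly towards the robot. Its lid is hinged on the far (+x) rim. On both sides a steel quadrant of 90 mm radius about the hinge carries a thick dark tick where the lid's side edge stands at 45 degrees
- lid: the lid: grey frame with a clear window, 218 by 240 mm, about 9 mm thick, 0.35 to 0.7 kg; origin on the hinge axis. Shut, its axes are the box's and it reaches from the hinge to -x. It falls shut from any angle the moment it is let go; nothing props it
- lid_hinge (a joint): opening angle of the lid, 0 = shut, grows as the front edge rises, stops at 1.5; wanted pi/4 = 0.785 (45 degrees)
- hinge_axis (a point): the middle of the lid's hinge axis (along the box's y), at the far rim, 110 mm behind the box's centre and 120 mm above the bench
- lid_handle (a point): middle of the lid's handle: a round steel bar of 12 mm diameter, 130 mm long along the box's y, on two posts 110 mm apart. The bar's centre is 195 mm before the hinge axis and 49 mm above it when shut (40 mm above the lid's face, 169 mm above the bench). The bar can turn between the finger pads while the lid swings
- blower: fixed grey blower housing, 130 (x) by 110 (y) by 60 mm high, origin under its centre, left or right of the box. On its top, four white marks with one, two, three and four dots lie on the side towards -x around the collar, 0.6 rad (34 degrees) apart, running clockwise seen from above
- collar_top (a point): centre of the top face of the blower's black knurled collar, a round sleeve of 44 mm diameter and 34 mm height with a vertical axis, its top 95 mm above the bench, 10 mm to +x of the housing's centre. A white pointer line runs from its centre to its rim and down to the marks
- collar (a joint): turn of the collar, clockwise from above, with stops at 0 and 1.8. The settings are at 0 (one dot), 0.6 (two), 1.2 (three), 1.8 (four). It turns stiffly (0.05 N m of friction) and stays where it is left. Starts between 0 and 0.75
- tray: bystander: loose cardboard tray of brass-coloured beads, 130 by 110 by 40 mm, origin under its centre
- bauble: bystander: loose blue bauble of 70 mm diameter on a round 60 mm wooden foot, 95 mm high, origin under the foot
- jar: bystander: loose amber lacquer jar, 64 mm diameter, 85 mm high, origin under its centre
- knife: bystander: loose palette knife 200 mm long, lying across in front of the robot, long axis its own x, origin under its middle

How it is judged (in metres and radians):
On the way:
1. collar at setting 3 and let go, with the lid still shut (value of joint collar between 1.05 and 1.35 rad and contact force between the fingers and blower below 0.1 N and value of joint lid_hinge below 0.08 rad), for 0.2 s.
At the end, for the whole second after the job is handed in: The lid stands still at 45 degrees (0.68 to 0.89 rad), carried by the gripper's fingers (over 0.5 N of contact) through the last second; the collar rests untouched at setting 3 (1.05 to 1.35 rad); tray, bauble, jar and knife are within 30 mm of where they were (value of joint collar between 1.05 and 1.35 rad and value of joint lid_hinge between 0.68 and 0.89 rad and velocity of joint lid_hinge between -0.1 and 0.1 rad/s and contact force between the fingers and lid above 0.5 N and contact force between anything else and blower below 0.1 N and distance of each of tray, bauble, jar, knife from where it was at the start of the episode below 0.03 m); the arm keeps its last pose, push and grip.
It fails at once if a bystander is pushed more than 30 mm (distance of any of tray, bauble, jar, knife from where it was at the start of the episode above 0.03 m).
It fails at once if the lid is dropped (closing faster than 1.5 rad/s) (velocity of joint lid_hinge below -1.5 rad/s).
It also fails if it takes over 48 s, if anything falls off the work surface, if the arm or the gripper's body presses on something with over 40 N, if the wrist force passes 120 N, or if a joint passes its speed limit or range.

ROBOT

A 6-joint arm with a two-finger parallel gripper is mounted at the origin on the work surface. World frame = base frame: x ahead of the robot, y to its left, z up, the work surface at z = 0. Lengths are in m, angles in degrees, forces in N, time in s.
With the tool pointing down it reaches from about 0.375 to 0.9 m from the base axis. Payload 3.1 kg.
Tool frame: the origin (TCP) lies midway between the tips of the shut fingers; the grasp point (between the pads) lies 19 mm behind it (arm.tcp_to_grasp is the distance from the TCP to the grasp point, in m); z points along the fingers, y is the line along which they close (so a half turn about z gives the same grasp; the last joint's range is limited). The gripper opens to 87 mm and grips with 3 to 60 N. Pads are 19 mm wide; open, the fingers measure 117 mm over their backs; the gripper's body (75 mm by 190 mm) begins 51 mm behind the grasp point.
Start: joints at [60.418, 30.224, 82.088, -0, 67.689, -10.227], TCP at [0.207, 0.59, 0.223] pointing down, gripper open.
Joint ranges: [-176.69, 176.69], [-43.24, 126.21], [12.49, 139.97], [-82, 262], [0, 151.66], [-163.58, 163.58]. Speed limits (degrees/s): [159.86, 159.86, 180, 180, 180, 180].

INTERFACE

Orientations are given as a 3x3 rotation matrix whose columns are the frame's x, y, z axes.
In Python, from workcell import arm, vision gives the robot as it stands.
- The arm moves only by the tool arm_command, never from a script. Its argument "targets" is a list of rows, each a list of 7 numbers: the shift along the world's x, y, z in units of 40 mm (1.0 is 40 mm), then the turn, a rotation vector about the world's x, y, z in units of 6 degrees (1.0 is 6 degrees), then the opening, from 0 (shut) to 1 (fully open). A call has 1 to 20 rows; each row shifts and turns the commanded pose from where the row before left it; what a row does not reach is not made up. A row lasts 1/12 s, in which the tool goes at most 41.7 mm and 7.16 degrees, less where a joint would pass 70% of its speed; a pose out of reach is approached as far as the arm can. A call is refused whole if a number of a shift passes 1 or a number of a turn 1, either way. A call with a gripper value outside its range is refused whole. The fingers move at their own pace and stop on an object; "force" is the grip in N (left out, the last holds). Time passes only in rows, so rows that do not move let the fingers close. It gives the time, the measured TCP pose, the force, the opening and the grip force at its end, in the units of the state.
- arm.read_state(): the state, without advancing time (a new reading comes with each control period).
- vision.get_image(name): name is "side" or "top"; returns the picture (420x560x3 uint8, red, green, blue); there is no depth.
- vision.get_calibration(name): a dict with "fx", "fy", "cx", "cy" (pixels), "eye" and "attitude" of the camera in the world. Camera axes: x right, y up, looking along -z (the intrinsics and any distortion apply to the point x, -y, -z); pixel columns grow to the right and rows downward; lengths in m; the calibration is good to about 2 mm. A picture is of the moment at which its call begins. get_calibration takes no time and is no camera call.
- arm.hand_in(): hands the job in; it is judged then, once.
The state is a dict: "time": time; "qpos": joint angles; "dq": joint speeds; "tau": joint torques, N m; "ee_pos": TCP position; "ee_rot": TCP orientation; "wrist_force": force on the tool from outside, world axes, zero at the start; "ft_torque": the same for the moment, N m; "opening": finger opening in m; "grip_force": force on a finger pad.
Only numpy, scipy, OpenCV 4.12 (cv2) and the standard library are available. Lean on these libraries where they do the work, as an engineer would, in place of code of your own. Each camera call takes 0.05 s, during which the arm holds its last target. There are 200 camera calls.

## Working session

There is one attempt and no reset: what is moved stays moved. The work goes in short steps, Python scripts to look and compute and a tool call to move; the robot and the scene stay as the last step left them, time stands still between calls to the robot, and variables do not carry over. Pictures are saved under pics/ and viewed, at most 10 in all, crops included, and the job is handed in when it is done.

Besides the shell and the picture viewer there is one more tool, called after "Emit:" as a command line: name --pt "numbers of a row" for each row, then --argument value for the rest. arm_command: Moves the arm, as the interface text tells. Its arguments: {"type":"object","properties":{"targets":{"type":"array","items":{"type":"array","items":{"type":"number"}}},"force":{"type":"number"}},"required":["targets"]}

```bash
mkdir -p pics; python3 - <<'E'
from workcell import arm, vision
import cv2,numpy as np
for n in("top","side"):
    im=vision.get_image(n); cv2.imwrite(f"pics/{n}0.png",im[:,:,::-1]); print(n,vision.get_calibration(n))
s=arm.read_state();print(s['ee_pos'],s['ee_rot'],s['time'])
E
```

```text
top {'fx': 446.2669988484027, 'fy': 446.2669988484027, 'cx': 283.0480619070398, 'cy': 213.33329278659681, 'eye': array([ 0.44619167, -0.00471921,  1.12407594]), 'attitude': array([[ 0.0264708 ,  0.99382852, -0.10772263],
       [-0.99962576,  0.02557206, -0.00971616],
       [-0.00690151,  0.10793951,  0.99413351]])}
side {'fx': 471.65765089820104, 'fy': 471.65765089820104, 'cx': 284.5386484729759, 'cy': 207.17638547939654, 'eye': array([ 0.22906125, -0.72914073,  0.9184941 ]), 'attitude': array([[ 0.91575639,  0.26435123, -0.302504  ],
       [-0.40125851,  0.63850473, -0.65673687],
       [ 0.01954103,  0.72279329,  0.69078797]])}
[0.20678872 0.58909286 0.22168811] [[-9.43482800e-01  3.31420204e-01 -9.24533909e-04]
 [ 3.31421352e-01  9.43481304e-01 -1.70742232e-03]
 [ 3.06406205e-04 -1.91733387e-03 -9.99998115e-01]] 0.1
```

View pics/top0.png

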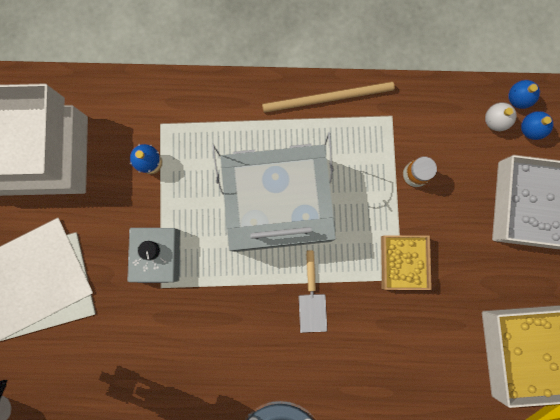

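View pics/side0.png

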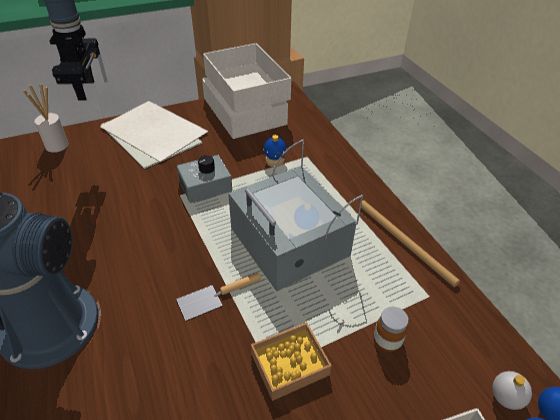

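The top view shows the blower at about (153,255) with its collar at (148,250), the box at (278,200) and its handle bar at about (250..315, 235). The bauble is at (145,158), the jar at (420,172), the tray at (406,263) and the knife at (312,290). Next I'll zoom in on the collar and handle.

```bash
cat > h.py <<'E'
from workcell import arm, vision
import cv2,numpy as np
def ray(n,u,v):
    c=vision.get_calibration(n);R=np.array(c['attitude'])
    return np.array(c['eye']),R@np.array([(u-c['cx'])/c['fx'],-(v-c['cy'])/c['fy'],-1])
def onz(n,u,v,z):
    e,d=ray(n,u,v);return e+d*(z-e[2])/d[2]
def proj(n,p):
    c=vision.get_calibration(n);q=np.array(c['attitude']).T@(np.array(p)-c['eye'])
    return c['cx']-c['fx']*q[0]/q[2],c['cy']+c['fy']*q[1]/q[2]
E
python3 - <<'E'
from h import *
im=cv2.imread("pics/top0.png");sd=cv2.imread("pics/side0.png")
a=cv2.resize(im[220:290,120:190],(400,400),interpolation=cv2.INTER_CUBIC)
b=cv2.resize(im[210:280,230:340],(400,255),interpolation=cv2.INTER_CUBIC)
c=cv2.resize(sd[150:200,180:230],(300,300),interpolation=cv2.INTER_CUBIC)
o=np.zeros((600,800,3),np.uint8);o[:400,:400]=a;o[:255,400:]=b;o[300:,400:700]=c
cv2.imwrite("pics/crop0.png",o)
m=(im.max(2)<45).astype(np.uint8);m[:, :125]=0;m[:, 180:]=0;m[:225]=0;m[280:]=0
n,l,s,ct=cv2.connectedComponentsWithStats(m)
for i in range(1,n):
    if s[i,4]>30: print(s[i],ct[i],onz('top',*ct[i],.09))
for p in [(250,238),(315,233)]: print(onz('top',*p,.169))
E
```

```text
[139 241  21  19 224] [150.08928571 249.70535714] [0.46565262 0.3108694  0.09      ]
[0.4947582  0.07394403 0.169     ]
[ 0.50909396 -0.06490909  0.169     ]
```

View pics/crop0.png

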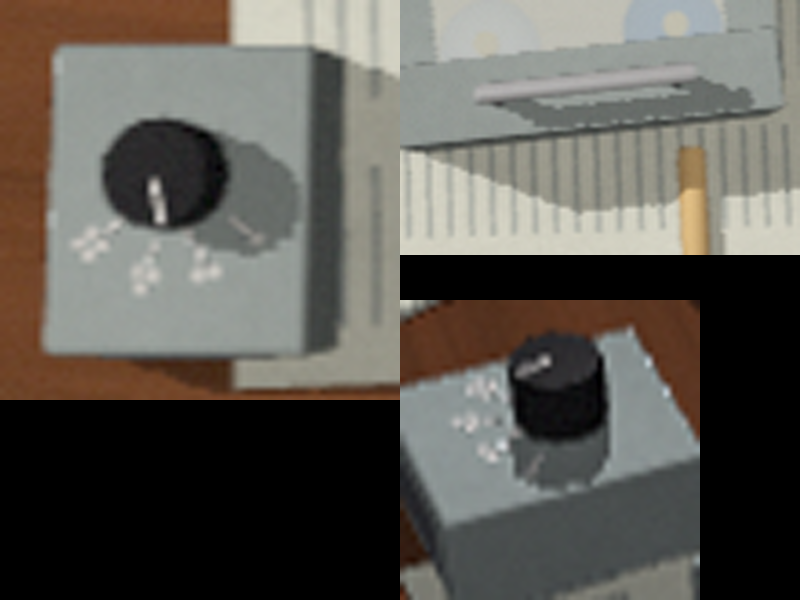

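```bash
python3 - <<'E'
from h import *
f=lambda x,y:(119.5+(x+.5)/5.714,219.5+(y+.5)/5.714)
top=onz('top',*f(156,173),.095);print('coltop',top)
cs=np.array([onz('top',*f(*p),.06) for p in[(55,47),(315,47),(303,353),(43,353)]]);print(cs.round(4))
c=cs.mean(0);ax=(cs[0]+cs[1]-cs[2]-cs[3]);ax/=np.linalg.norm(ax);ay=cs[0]+cs[3]-cs[1]-cs[2];print('yaw',np.degrees(np.arctan2(ax[1],ax[0])),np.degrees(np.arctan2(-ay[0],ay[1])),'col',c+.01*ax)
col=(top[:2]+(c+.01*ax)[:2])/2
A=lambda p,z:np.degrees(np.arctan2(*(onz('top',*f(*p),z)[:2]-top[:2])[::-1]))%360
for n,p in dict(m1=(245,228),m2=(205,262),m3=(147,270),m4=(90,240)).items(): print(n,A(p,.06))
a=onz('top',*f(154,180),.095);b=onz('top',*f(161,221),.095);print('ptr',A((161,221),.095),np.degrees(np.arctan2(b[1]-a[1],b[0]-a[0]))%360)
l=onz('top',251.2,236.1,.169);r=onz('top',311.7,229.8,.169);print('handle',l,r,(l+r)/2,np.degrees(np.arctan2(-(l-r)[0],(l-r)[1])),np.linalg.norm(l-r))
# box rim corners via lid back edge & bauble
print('bauble',onz('top',145,158,.06))
im=cv2.imread('pics/top0.png')
print('side check',proj('side',top),proj('side',(l+r)/2),proj('side',l),proj('side',r))
E
```

```text
coltop [0.46500026 0.31670851 0.095     ]
[[0.5171 0.3732 0.06  ]
 [0.52   0.264  0.06  ]
 [0.3931 0.2623 0.06  ]
 [0.3902 0.3701 0.06  ]]
yaw 1.091233146125781 1.510260082135784 col [0.46510263 0.3175964  0.06      ]
m1 232.42282321079946
m2 198.09935449806397
m3 162.7474870927677
m4 127.11475136416007
ptr 189.3572714320047 193.0877463088807
handle [0.49889231 0.07151342 0.169     ] [ 0.51577473 -0.05771342  0.169     ] [0.50733352 0.0069     0.169     ] 7.443069703691617 0.13032494194987318
bauble [0.6884054  0.34552094 0.06      ]
side check (np.float64(206.46031934356705), np.float64(159.2193185900329)) (np.float64(260.56740643201454), np.float64(206.39508545875077)) (np.float64(247.30871278940594), np.float64(190.06439436737347)) (np.float64(274.8376766520217), np.float64(223.97173222615936))
```

Emit:
arm_command --pt "0.6 -0.6 0 0 0 0 1" --pt "0.6 -0.6 0 0 0 0 1" --pt "0.6 -0.6 0 0 0 0 1" --pt "0.6 -0.6 0 0 0 0 1" --pt "0.6 -0.6 0 0 0 0 1" --pt "0.6 -0.6 0 0 0 0 1" --pt "0.6 -0.6 0 0 0 0 1" --pt "0.6 -0.6 0 0 0 0 1" --pt "0.6 -0.6 0 0 0 0 1" --pt "0.6 -0.6 0 0 0 0 1" --pt "0.45 -0.8 0 0 0 0 1" --pt "0 0 0 0 0 0 1" --pt "0 0 0 0 0 0 1"

```text
time: 1.18
ee_pos: [0.4659, 0.3159, 0.2221]
ee_rot: [[-0.942, 0.335, -0.001], [0.335, 0.942, -0.0], [0.001, -0.001, -1.0]]
wrist_force: [-0.7, 0.9, -0.2]
opening: 0.087
grip_force: 0.0
```

Emit:
arm_command --pt "0 0 -0.8 0 0 0 1" --pt "0 0 -0.8 0 0 0 1" --pt "0 0 -0.8 0 0 0 1" --pt "0 0 -0.5 0 0 0 1" --pt "0 0 -0.5 0 0 0 1" --pt "0 0 -0.4 0 0 0 1" --pt "0 0 0 0 0 0 0.4" --pt "0 0 0 0 0 0 0.4" --pt "0 0 0 0 0 0 0.4" --pt "0 0 0 0 0 0 0.4" --pt "0 0 0 0 0 0 0.4" --pt "0 0 0 0 0 0 0.4" --pt "0 0 0 0 0 0 0.4" --pt "0 0 0 0 0 0 0.4" --force 20

```text
time: 2.35
ee_pos: [0.4654, 0.3178, 0.0711]
ee_rot: [[-0.943, 0.332, 0.001], [0.332, 0.943, 0.001], [-0.001, 0.001, -1.0]]
wrist_force: [-0.0, -0.4, 2.4]
opening: 0.0436
grip_force: 20.0
```

Emit:
arm_command --pt "0 0 0 0 0 0 0.4" --pt "0 0 0 0 0 -0.5 0.4" --pt "0 0 0 0 0 -0.5 0.4" --pt "0 0 0 0 0 -0.5 0.4" --pt "0 0 0 0 0 -0.5 0.4" --pt "0 0 0 0 0 -0.5 0.4" --pt "0 0 0 0 0 -0.5 0.4" --pt "0 0 0 0 0 -0.5 0.4" --pt "0 0 0 0 0 -0.5 0.4" --pt "0 0 0 0 0 -0.5 0.4" --pt "0 0 0 0 0 0 0.4" --pt "0 0 0 0 0 0 0.4" --pt "0 0 0 0 0 0 1" --pt "0 0 0 0 0 0 1" --pt "0 0 0 0 0 0 1" --pt "0 0 0 0 0 0 1" --pt "0 0 0 0 0 0 1" --pt "0 0 0 0 0 0 1" --force 30

```text
time: 3.85
ee_pos: [0.465, 0.3177, 0.0704]
ee_rot: [[-0.69, 0.724, -0.0], [0.724, 0.69, -0.0], [0.0, -0.0, -1.0]]
wrist_force: [0.6, -0.6, -1.0]
opening: 0.0753
grip_force: 0.0
```

Emit:
arm_command --pt "0 0 0.5 0 0 0 1" --pt "0 0 0.8 0 0 0 1" --pt "0 0 0.8 0 0 0 1" --pt "0 0 0.8 0 0 0 1" --pt "0 0 0.8 0 0 0 1" --pt "0 0 0.8 0 0 0 1" --pt "0 -0.8 0 0 0 -1 1" --pt "0 -0.8 0 0 0 -1 1" --pt "0 -0.8 0 0 0 -1 1" --pt "0 -0.8 0 0 0 -1 1" --pt "0 -0.8 0 0 0 -1 1" --pt "0 -0.8 0 0 0 -1 1" --pt "0 0 0 0 0 0 1"

```text
time: 4.93
ee_pos: [0.465, 0.1213, 0.2505]
ee_rot: [[-0.126, 0.992, -0.0], [0.992, 0.126, -0.002], [-0.002, -0.001, -1.0]]
wrist_force: [-0.9, -0.0, 0.5]
opening: 0.0871
grip_force: 0.0
```

```bash
python3 - <<'E'
from h import *
im=vision.get_image('top')[:,:,::-1];cv2.imwrite('pics/top1.png',im)
s=arm.read_state();print(s['ee_pos'],s['ee_rot'],s['opening'])
sd=vision.get_image('side')[:,:,::-1];cv2.imwrite('pics/side1.png',sd)
o=np.zeros((400,800,3),np.uint8);o[:,:400]=cv2.resize(im[220:290,120:190],(400,400),interpolation=cv2.INTER_CUBIC)
o[:,400:]=cv2.resize(sd[145:200,175:230],(400,400),interpolation=cv2.INTER_CUBIC)
cv2.imwrite('pics/crop1.png',o)
E
```

```text
[0.46513266 0.12340938 0.25058808] [[-1.28753206e-01  9.91676652e-01 -1.75188174e-04]
 [ 9.91676631e-01  1.28753152e-01 -2.92988266e-04]
 [-2.67993593e-04 -2.11453196e-04 -9.99999942e-01]] 0.0866751847145273
```

View pics/crop1.png

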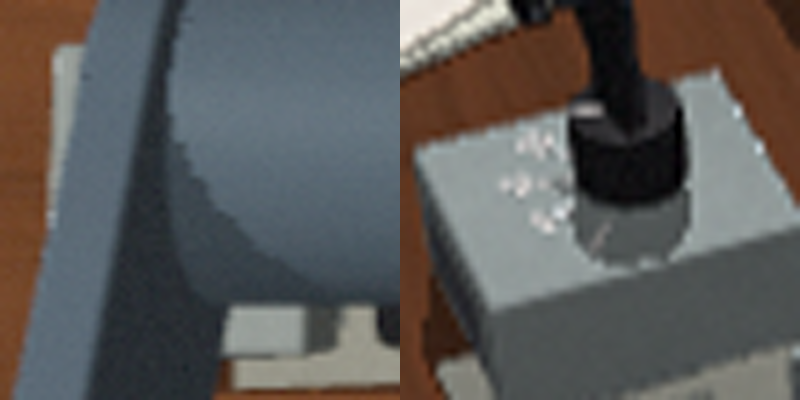

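The side crop shows the pointer (at about (590,108)) has moved on towards three dots, but the arm hides it in the top view. I'll move over the handle and check again.

Emit:
arm_command --pt "0.2 -0.6 0 0 0 0 1" --pt "0.2 -0.6 0 0 0 0 1" --pt "0.2 -0.6 0 0 0 0 1" --pt "0.2 -0.6 0 0 0 0 1" --pt "0.25 -0.5 0 0 0 0 1" --pt "0 0 0 0 0 0 1" --pt "0 0 0 0 0 0 1"

```text
time: 5.62
ee_pos: [0.5076, 0.0102, 0.2503]
ee_rot: [[-0.133, 0.991, -0.0], [0.991, 0.133, 0.001], [0.001, -0.0, -1.0]]
wrist_force: [0.9, 0.2, -1.1]
opening: 0.0873
grip_force: 0.0
```

```bash
python3 - <<'E'
from h import *
im=vision.get_image('top')[:,:,::-1];cv2.imwrite('pics/top2.png',im)
sd=vision.get_image('side')[:,:,::-1];cv2.imwrite('pics/side2.png',sd)
o=np.zeros((600,800,3),np.uint8);o[:400,:400]=cv2.resize(im[220:290,120:190],(400,400),interpolation=cv2.INTER_CUBIC)
o[:400,400:]=cv2.resize(sd[130:260,190:320],(400,400),interpolation=cv2.INTER_CUBIC)
o[400:,:200]=cv2.resize(sd[145:200,175:230],(200,200),interpolation=cv2.INTER_CUBIC)
cv2.imwrite('pics/crop2.png',o)
E
```

```text
(no output)
```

View pics/crop2.png

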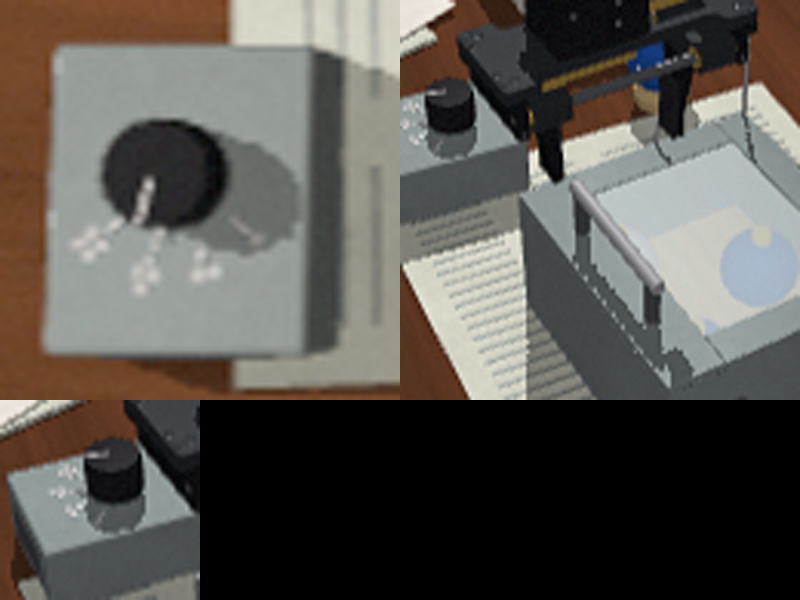

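```bash
python3 - <<'E'
from h import *
from scipy.ndimage import label
for n in('top0','top2'):
    g=cv2.imread(f'pics/{n}.png').min(2).astype(float)
    sub=g[246:261,140:156]
    if n=='top2': print(sub.astype(int))
    ctr=onz('top',147.3,250.2,.095)
    w=g.copy()-60;w[w<0]=0
    ys,xs=np.mgrid[250:259,143:151];W=w[250:259,143:151]
    P=np.array([onz('top',x,y,.095)[:2] for x,y in zip(xs.ravel(),ys.ravel())]);W=W.ravel()
    k=W>0;P=P[k];W=W[k];m=np.average(P,0,W);d=m-np.array([.4651,.3172])
    ev,v=np.linalg.eigh(np.cov(P.T,aweights=W));a=v[:,1]
    print(n,m,'from centre',np.degrees(np.arctan2(d[1],d[0]))%360,'line',np.degrees(np.arctan2(a[1],a[0]))%180)
E
```

```text
top0 [0.45382223 0.31563155] from centre 187.91760001107886 line 14.677153986914902
[[ 43  42  42  44  37  42  43  39  36  41  41  44  41  40  40  35]
 [ 44  45  42  45  40  41  41  43  40  40  42  43  41  41  41  34]
 [ 43  43  40  44  43  40  41  40  42  41  42  40  39  37  42  36]
 [ 44  46  44  42  37  40  42  46  41  43  38  42  42  40  38  30]
 [ 44  43  43  42  43  54  59  42  41  38  42  43  41  42  41  37]
 [ 44  39  44  41  41 111 119  39  39  45  42  43  41  39  42  34]
 [ 43  46  43  43  47 161 170  51  41  42  39  37  36  45  37  33]
 [ 45  38  42  40  85 136 125  40  38  39  39  41  39  38  36  30]
 [ 41  41  43  40 142 157  83  40  43  42  40  41  38  41  30  21]
 [ 41  41  44  45 146 159  72  38  39  40  41  40  39  39  26  16]
 [ 57  44  44  64 157 162  39  37  41  42  41  40  41  32  15  16]
 [121  83  40  91 137 126  41  39  41  40  36  34  31  24  16  17]
 [179 154  68 145 156  80  40  43  37  37  35  21  20  27  33  51]
 [191 142 135 139 118  70  68  84  79  43  40  48  61  70  78  96]
 [142 157 155 154 148 137 132 163 163  98  96 111 111 105 103 105]]
top2 [0.45380937 0.32108762] from centre 161.00026047408116 line 167.1518775881285
```

Pointer angle is 161–167° and mark 3 is at 164°, so the collar is at setting 3. Now I'll grasp the handle.

Emit:
arm_command --pt "0 0 -0.5 0 0 0 1" --pt "0 0 -0.5 0 0 0 1" --pt "0 0 -0.5 0 0 0 1" --pt "0 0 -0.5 0 0 0 1" --pt "0 0 -0.5 0 0 0 1" --pt "0 0 0 0 0 0 0" --pt "0 0 0 0 0 0 0" --pt "0 0 0 0 0 0 0" --pt "0 0 0 0 0 0 0" --pt "0 0 0 0 0 0 0" --pt "0 0 0 0 0 0 0" --pt "0 0 0 0 0 0 0" --pt "0 0 0 0 0 0 0" --pt "0 0 0 0 0 0 0" --pt "0 0 0 0 0 0 0" --pt "0 0 0 0 0 0 0" --force 30

```text
time: 7.05
ee_pos: [0.5071, 0.0096, 0.1505]
ee_rot: [[-0.133, 0.991, -0.0], [0.991, 0.133, 0.0], [0.0, -0.0, -1.0]]
wrist_force: [0.4, 0.3, 0.3]
opening: 0.0218
grip_force: 0.0
```

```bash
python3 - <<'E'
import numpy as np
t=np.radians(np.arange(0,46,2.25))
a=np.arctan2(.049,-.195)-t;r=np.hypot(.195,.049)
x,z=r*np.cos(a),r*np.sin(a);dx=np.diff(x)/.04
for i,(p,q) in enumerate(zip(dx,np.diff(z)/.04)):print(i,(p*.9917).round(3),(p*.129).round(3),q.round(3))
E
```

```text
0 0.051 0.007 0.19
1 0.059 0.008 0.188
2 0.066 0.009 0.186
3 0.073 0.01 0.183
4 0.08 0.01 0.18
5 0.087 0.011 0.177
6 0.094 0.012 0.173
7 0.101 0.013 0.169
8 0.107 0.014 0.165
9 0.114 0.015 0.161
10 0.12 0.016 0.156
11 0.126 0.016 0.151
12 0.132 0.017 0.146
13 0.137 0.018 0.141
14 0.143 0.019 0.135
15 0.148 0.019 0.13
16 0.153 0.02 0.124
17 0.157 0.02 0.117
18 0.162 0.021 0.111
19 0.166 0.022 0.105
```

Still closing, so I'll give it more time.

Emit:
arm_command --pt "0 0 0 0 0 0 0" --pt "0 0 0 0 0 0 0" --pt "0 0 0 0 0 0 0" --pt "0 0 0 0 0 0 0" --pt "0 0 0 0 0 0 0"

```text
time: 7.47
ee_pos: [0.5072, 0.0097, 0.1505]
ee_rot: [[-0.133, 0.991, 0.0], [0.991, 0.133, -0.0], [-0.0, 0.0, -1.0]]
wrist_force: [0.9, 0.4, -0.4]
opening: 0.011
grip_force: 30.0
```

Emit:
arm_command --pt "0.05 0.01 0.19 0 0 0 0" --pt "0.06 0.01 0.19 0 0 0 0" --pt "0.07 0.01 0.19 0 0 0 0" --pt "0.07 0.01 0.18 0 0 0 0" --pt "0.08 0.01 0.18 0 0 0 0" --pt "0.09 0.01 0.18 0 0 0 0" --pt "0.09 0.01 0.17 0 0 0 0" --pt "0.1 0.01 0.17 0 0 0 0" --pt "0.11 0.015 0.165 0 0 0 0" --pt "0.11 0.015 0.16 0 0 0 0" --pt "0 0 0 0 0 0 0"

```text
time: 8.38
ee_pos: [0.5401, 0.0141, 0.2229]
ee_rot: [[-0.134, 0.991, -0.001], [0.991, 0.134, -0.0], [-0.0, -0.001, -1.0]]
wrist_force: [-3.6, -3.2, -2.0]
opening: 0.0107
grip_force: 30.0
```

Emit:
arm_command --pt "0.12 0.015 0.155 0 0 0 0" --pt "0.125 0.015 0.15 0 0 0 0" --pt "0.13 0.02 0.145 0 0 0 0" --pt "0.135 0.02 0.14 0 0 0 0" --pt "0.145 0.02 0.135 0 0 0 0" --pt "0.15 0.02 0.13 0 0 0 0" --pt "0.155 0.02 0.125 0 0 0 0" --pt "0.155 0.02 0.115 0 0 0 0" --pt "0.16 0.02 0.11 0 0 0 0" --pt "0.165 0.02 0.105 0 0 0 0" --pt "0 0 0 0 0 0 0" --pt "0 0 0 0 0 0 0" --pt "0 0 0 0 0 0 0"

```text
time: 9.47
ee_pos: [0.5956, 0.0213, 0.2764]
ee_rot: [[-0.134, 0.991, -0.004], [0.991, 0.134, -0.001], [-0.001, -0.004, -1.0]]
wrist_force: [-9.0, -3.6, 9.5]
opening: 0.0108
grip_force: 30.0
```

```bash
python3 - <<'E'
from h import *
im=vision.get_image('top')[:,:,::-1];sd=vision.get_image('side')[:,:,::-1]
s=arm.read_state();print(s['ee_pos'],s['wrist_force'],s['opening'],s['grip_force'])
p=s['ee_pos']-np.array(s['ee_rot'])[:,2]*.019;h=np.array([.5073+.195*.9917,.0069+.195*.129,.12]);d=p-h
x=d[0]*.9917+d[1]*.129;print('lid angle',np.degrees(np.arctan2(.049,-.195)-np.arctan2(d[2],x)),np.hypot(x,d[2]))
o=np.zeros((600,800,3),np.uint8);o[:,:]=0
o[:600,:500]=cv2.resize(sd[120:300,190:340],(500,600),interpolation=cv2.INTER_CUBIC)
o[:300,500:]=cv2.resize(im[120:290,120:340],(300,232),interpolation=cv2.INTER_AREA)[:300] if 0 else cv2.resize(im[110:290,120:300],(300,300))
o[300:,500:]=cv2.resize(im[220:290,120:190],(300,300),interpolation=cv2.INTER_CUBIC)
cv2.imwrite('pics/crop3.png',o)
E
```

```text
[0.59548939 0.02137341 0.27630591] [-9.829251   -3.16870482  9.1031075 ] 0.011109030527607946 29.999613761901855
lid angle 44.82743554082373 0.20466189690518757
```

View pics/crop3.png

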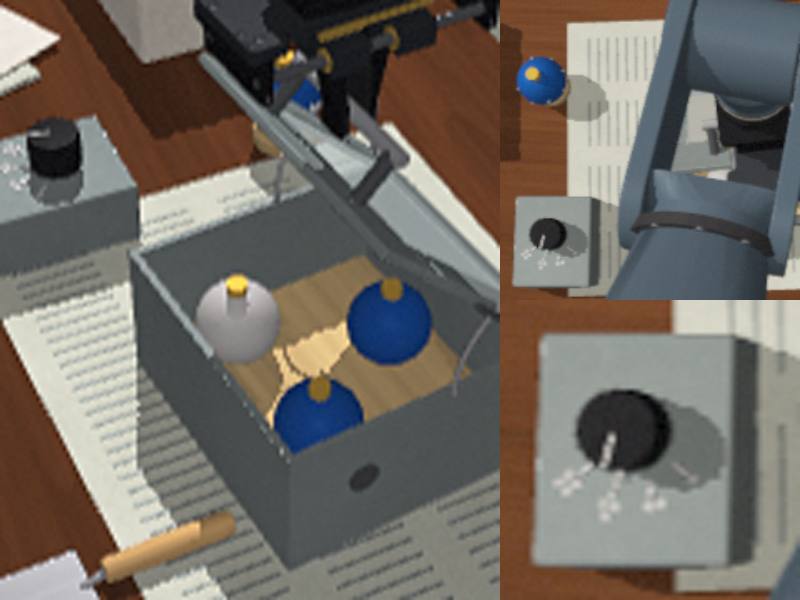

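The lid is up with the bar held, and the collar and bystanders are unmoved. As an independent check of the angle, I'll use the lid's front-left corner, at about (251.5,137.4) in the side picture.

```bash
python3 - <<'E'
from h import *
ax=np.array([.9917,.129,0]);ay=np.array([-.129,.9917,0]);z=np.array([0,0,1])
h=np.array([.5073,.0069,.12])+.195*ax
for t in(38,42,45,48,52):
    r=np.radians(t);u=-ax*np.cos(r)+z*np.sin(r);n=ax*np.sin(r)+z*np.cos(r)
    print(t,[np.round(proj('side',h+.12*ay+.218*u+k*n),1) for k in(0,.009)])
E
```

```text
38 [array([243.9, 146.2]), array([245.9, 143.1])]
42 [array([247.4, 141. ]), array([249.6, 137.9])]
45 [array([250.3, 137.1]), array([252.6, 134. ])]
48 [array([253.3, 133.3]), array([255.8, 130.3])]
52 [array([257.6, 128.4]), array([260.2, 125.5])]
```

The corner matches 45° to within about 1–2°. Handing in.

```bash
python3 -c "
from workcell import arm
print(arm.hand_in())"
```

```text
the job is handed in; nothing more can be done
None
```

I turned the blower collar to setting 3 and released it with the lid shut, then raised the lid to about 45° and handed in at about 10 s with the gripper still holding it; the other things looked unmoved where I could see them, and no verdict came back.

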